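Re-rack two rolling pins in the notched stand

TASK

Put both rolling pins away on the notched wooden stand. The slim pin has been left in the front pair of notches: move it back into the rear pair, under the towel rail, roughly centred, and lay the thick pin by its handles in the front pair, so that both rest level in their notches. Set the pins down rather than letting them fall, and leave the bowl, the bottle opener, the chessboard and the pawns where they are.

Things in the scene. Friction and masses are not known exactly. Their poses are not given: they have to be found in the camera images.
- stand: Fixed light wooden stand, 168 mm in x, 172 mm in y. Origin: centre of its underside, z up, y along the pins, x from front (robot side) to rear. Two upright cheeks, 18 mm thick, centred at y = -77 and +77 mm; between them 136 mm clear above a 12 mm base board. Each cheek has two 90-degree V notches, 44 mm wide, 22 mm deep, bottom at z = 60 mm: front at x = -40 mm, rear at x = +40 mm.
- front_seat (a point): Point on the stand midway between the front notches, where the middle of the thick pin lies when seated: stand frame (-40, 0, 78.4) mm. Same axes as the stand.
- rear_seat (a point): Point on the stand midway between the rear notches, where the middle of the slim pin lies when seated: stand frame (40, 0, 75.6) mm. Same axes as the stand.
- rail (a point): Middle of the fixed steel towel rail, 20 mm diameter, along the stand's y, at stand (60, 0, 166) mm: 90 mm above and 20 mm behind a pin in the rear notches. A vertical gripper cannot reach; one leaning 35 to 40 degrees, body to the robot side, can. It is held by a post on each cheek (x = 62 to 84, up to z = 178 mm) with an arm forward to x = 46 mm (z = 154 to 178 mm).
- slim_pin: Plain straight dark wooden dowel rolling pin, 200 mm long, 22 mm diameter, about 0.06 kg, loose. Origin: middle of its axis; its y is the axis. Starts lying in the stand's front notches, origin 75.6 mm above the work surface, up to 12 mm off centre.
- thick_pin: Dark wooden rolling pin, about 0.17 kg, loose, lying on the work surface beside the stand, free to roll. Roller 110 mm long, 46 mm diameter, with a straight handle 45 mm long, 26 mm diameter, at each end; 200 mm overall. Origin: middle of its axis (23 mm up at the start); its y is the axis. The roller fits between the cheeks with 13 mm to spare each side.
- bowl: Bystander: dark green ceramic bowl, 140 mm across, 55 mm high. Origin: centre of its underside.
- opener: Bystander: flat steel bottle opener, about 120 mm long, 36 mm wide, 6 mm thick, lying flat. Origin: near its middle, on the underside; its x runs along it.
- chessboard: Bystander: folding wooden chessboard, shut with a metal clasp, 150 x 300 x 45 mm, lying flat. Origin: centre of its underside; its y is the long way.
- pawn_rack: Bystander: wooden rack, 50 x 200 x 30 mm, with four 68 mm pawns standing upright in it (100 mm high in all; one body). Origin: centre of its underside; its y is the long way.

How it is judged:
By the outcome, as a careful person would: the job done as asked, in the order asked, and still so for the second after the job is handed in, with the robot touching nothing.
It also fails if it takes over 59 s, if anything falls off the work surface, if the arm or the gripper's body presses on something with over 40 N, if the wrist force passes 120 N, or if a joint passes its speed limit or range.

ROBOT

A 6-joint arm with a two-finger parallel gripper is mounted at the origin on the work surface. World frame = base frame: x ahead of the robot, y to its left, z up, the work surface at z = 0. Lengths are in m, angles in rad, forces in N, time in s.
With the tool pointing down it reaches from about 0.375 to 0.9 m from the base axis. Payload 3.1 kg.
Tool frame: the origin (TCP) lies between the finger pads; the fingertips stand 22 mm ahead of it and the grasp point (between the pads) lies 3 mm ahead of it; z points along the fingers, y is the line along which they close (so a half turn about z gives the same grasp; the last joint's range is limited). The gripper opens to 87 mm and grips with 3 to 60 N. Pads are 19 mm wide; open, the fingers measure 117 mm over their backs; the gripper's body (75 mm by 190 mm) begins 51 mm behind the grasp point.
Start: joints at [1.022, 0.527, 1.433, -0, 1.181, -0.178], TCP at [0.226, 0.583, 0.245] pointing down, gripper open.
Joint ranges: [-3.08, 3.08], [-0.75, 2.2], [0.22, 2.44], [-1.43, 4.57], [0, 2.65], [-2.85, 2.85]. Speed limits (rad/s): [2.79, 2.79, 3.14, 3.14, 3.14, 3.14].

INTERFACE

Orientations are given as a unit quaternion [x, y, z, w].
In Python, from rig import robot gives the robot as it stands.
- The arm moves only by the tool move_arm, never from a script. Its argument "series" is text: rows parted by semicolons, each of 6 numbers parted by spaces: the shift along the tool's x, y, z in mm, then the turn, a rotation vector about the tool's x, y, z in degrees. In form: dx dy dz ax ay az; .... A call has 1 to 8 rows; each row is the pose to reach, as a shift and turn from the pose commanded when the call began, along the tool's axes at that moment; what a row does not reach only later rows make up. A row lasts 1/12 s, in which the tool goes at most 41.7 mm and 7.16 degrees, less where a joint would pass 70% of its speed; a pose out of reach is approached as far as the arm can. A call with a gripper value outside its range is refused whole. "jaw" is the opening, from 0 (shut) to 1 (fully open), set as the call begins (left out, the last holds). The fingers move at their own pace and stop on an object; "newtons" is the grip in N (left out, the last holds). Time passes only in rows, so rows that repeat a pose let the fingers close. It gives the time, the measured TCP pose, the force, the opening and the grip force at its end, in the units of the state.
- robot.get_obs(): the state, without advancing time (a new reading comes with each control period).
- robot.camera(name): name is "side" or "top" or "wrist"; returns a dict with "img" (480x640x3 uint8, red, green, blue), "mtx" (3x3 intrinsics, pixels), "world_to_cam" (4x4, takes a point from world to camera coordinates). Camera axes: x right, y down, z forward; pixel columns grow to the right and rows downward; lengths in m; the calibration is good to about 2 mm. A picture is of the moment at which its call begins. There is no depth.
- robot.hand_in(): hands the job in; it is judged then, once.
Trained networks look in a picture, given as the dict that the camera call returned (one of the last four; its "shot" number tells which), for a name from the list of things; names that differ only in an ending like _2 or _b are one class to them, and where a whole thing is asked for, a point or a joint stands for the part that bears it (a point fixed in the world has none). Each returns a list of dicts, best first, with "p" (0 to 1); they miss things now and then, are a little off and sometimes report something else, mostly with a low value. They report only what shows in the picture. A call takes as long as a camera call.
- robot.search_frame(picture, thing): "xyz" ([x, y, z] in m, in world coordinates, good to about 4 mm: the middle of the surface that is visible of it).
- robot.tip_of(picture, thing): "xyz" ([x, y, z] in m, in world coordinates, good to about 4 mm: a listed point, or the origin of a listed thing).
The state is a dict: "time": time; "q": joint angles; "joint_velocities": joint speeds; "joint_torque": joint torques, N m; "position": TCP position; "tool_rot": TCP orientation; "ft_force": force on the tool from outside, world axes, zero at the start; "moment": the same for the moment, N m; "grip_width": finger opening in m; "grip_force": force on a finger pad.
Only numpy, scipy, OpenCV 4.12 (cv2) and the standard library are available. Lean on these libraries where they do the work, as an engineer would, in place of code of your own. Each camera call takes 0.05 s, during which the arm holds its last target. There are 200 camera calls.

## Working session

There is one attempt and no reset: what is moved stays moved. The work goes in short steps, Python scripts to look and compute and a tool call to move; the robot and the scene stay as the last step left them, time stands still between calls to the robot, and variables do not carry over. Pictures are saved under pics/ and viewed, at most 10 in all, crops included, and the job is handed in when it is done.

Besides the shell and the picture viewer there is one more tool, called after ">>>" as a command line: name --argument value ..., lists and objects as JSON in quotes. move_arm: Moves the arm, as the interface text tells. Its arguments: {"type":"object","properties":{"series":{"type":"string"},"jaw":{"type":"number"},"newtons":{"type":"number"}},"required":["series"]}

```bash
ls; mkdir -p pics; cat > h.py <<'E'
import numpy as np,cv2
from rig import robot
from scipy.spatial.transform import Rotation as R
def save(c,n): cv2.imwrite('pics/'+n,c['img'][:,:,::-1])
def proj(c,p):
    p=np.atleast_2d(p);q=(c['world_to_cam']@np.c_[p,np.ones(len(p))].T)[:3];u=c['mtx']@q;return (u[:2]/u[2]).T
E
python3 - <<'E'
from h import *
np.set_printoptions(precision=3,suppress=True)
for n in ['top','side']:
    c=robot.camera(n);save(c,n+'0.png')
    print(n,np.linalg.inv(c['world_to_cam'])[:3,3])
    for t in ['stand','front_seat','rear_seat','rail','slim_pin','thick_pin','bowl','opener','chessboard','pawn_rack']:
        print(t,[(np.array(r['xyz']),round(r['p'],2)) for r in robot.tip_of(c,t)[:2]],[(np.array(r['xyz']),round(r['p'],2)) for r in robot.search_frame(c,t)[:1]])
o=robot.get_obs();print(o)
E
```

```text
pics
top [0.325 0.009 1.46 ]
stand [(array([ 0.592, -0.169,  0.079]), 0.73), (array([ 0.547, -0.163,  0.002]), 0.63)] []
front_seat [(array([ 0.507, -0.16 ,  0.078]), 0.58)] [(array([ 0.57 , -0.168,  0.007]), 0.84)]
rear_seat [(array([ 0.589, -0.167,  0.078]), 0.72), (array([0.588, 0.19 , 0.021]), 0.18)] [(array([ 0.569, -0.171,  0.011]), 0.56)]
rail [(array([ 0.609, -0.163,  0.167]), 0.86)] [(array([ 0.57 , -0.167,  0.013]), 0.85)]
slim_pin [(array([ 0.513, -0.166,  0.075]), 0.7)] [(array([ 0.51 , -0.165,  0.087]), 0.67)]
thick_pin [(array([ 0.61 , -0.159,  0.168]), 0.23)] [(array([0.583, 0.189, 0.036]), 0.66)]
bowl [(array([ 0.309, -0.361,  0.003]), 0.72)] [(array([ 0.309, -0.372,  0.023]), 0.94)]
opener [(array([ 0.383,  0.414, -0.002]), 0.69)] [(array([0.388, 0.413, 0.007]), 0.94)]
chessboard [(array([0.801, 0.009, 0.003]), 0.76)] [(array([0.792, 0.009, 0.044]), 0.58)]
pawn_rack [(array([ 0.695,  0.448, -0.001]), 0.87)] [(array([0.686, 0.442, 0.031]), 0.69)]
side [ 0.07  -1.176  1.242]
stand [(array([ 0.546, -0.161, -0.002]), 0.94)] [(array([ 0.569, -0.159,  0.045]), 0.73)]
front
[... 697 characters left out ...]
.001]), 0.59)] [(array([0.394, 0.413, 0.006]), 0.6)]
chessboard [(array([ 0.8  ,  0.002, -0.003]), 0.68)] [(array([ 0.788, -0.029,  0.043]), 0.81)]
pawn_rack [(array([0.689, 0.447, 0.004]), 0.74)] [(array([0.675, 0.415, 0.033]), 0.63)]
{'time': 2.1, 'q': array([ 1.022,  0.527,  1.433,  0.   ,  1.181, -0.179]), 'joint_velocities': array([-0.002, -0.   , -0.001, -0.001, -0.001, -0.001]), 'joint_torque': array([  0.   , -44.   , -17.698,   0.063,   0.05 ,  -0.   ]), 'position': array([0.226, 0.583, 0.245]), 'tool_rot': array([0.184, 0.983, 0.   , 0.   ]), 'ft_force': array([ 0.041, -0.899, -0.279]), 'moment': array([ 0.032, -0.026,  0.012]), 'grip_force': 0.0, 'grip_width': 0.08695500017290225}
```

View pictures.

View pics/top0.png

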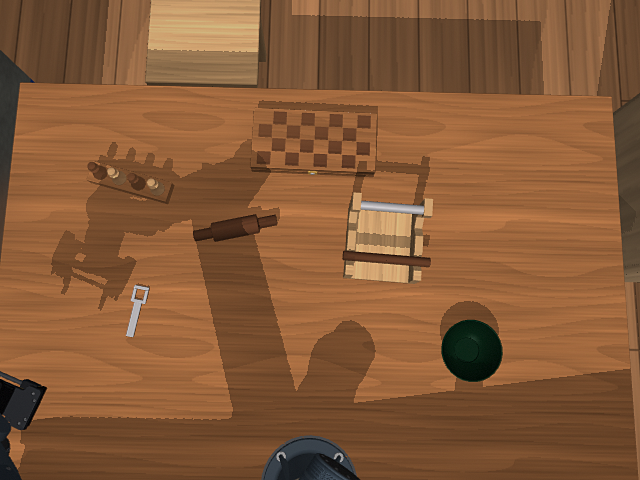

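View pics/side0.png

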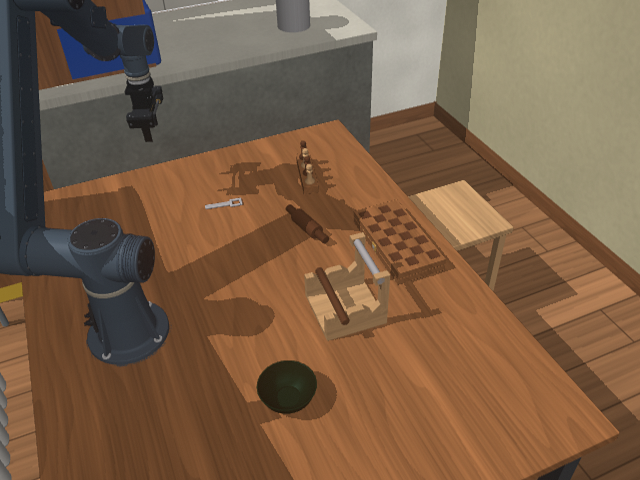

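The top view shows the slim pin at (343,256)–(430,262), the rail at (358,207)–(428,211) and the thick pin at (194,235)–(277,217). The opener, pawn rack, chessboard and bowl are all clear of the paths. The side view agrees. Next I'll get the axis directions.

```bash
cat >> h.py <<'E'
def ray(c,uv,z):
    M=np.linalg.inv(c['world_to_cam']);d=M[:3,:3]@np.linalg.inv(c['mtx'])@np.r_[uv,1];o=M[:3,3];return o+d*(z-o[2])/d[2]
def goto(P,yaw,lean):
    """shift/turn for grasp point P (world m), closing dir along yaw (deg), leaning (deg) body to robot side"""
    o=robot.get_obs();a=np.radians(yaw);l=np.radians(lean)
    X=np.array([np.cos(a),np.sin(a),0]);Y=np.array([-np.sin(a),np.cos(a),0]);Z=np.array([0,0,1.])
    z=np.sin(l)*X-np.cos(l)*Z;y=np.cos(l)*X+np.sin(l)*Z
    T=R.from_matrix(np.c_[Y,y,z]);C=R.from_quat(o['tool_rot'])
    print('shift mm',np.round(C.inv().apply(P-.003*z-o['position'])*1000,1),'turn',np.round((C.inv()*T).as_rotvec(degrees=True),1),'t',o['time'],'F',np.round(o['ft_force'],1))
E
python3 - <<'E'
from h import *
np.set_printoptions(precision=3,suppress=True)
c=robot.camera('top');im=c['img'].astype(int)
m=(im.max(2)<105)&(im[:,:,0]>im[:,:,2])
for n,(x0,x1,y0,y1),z in [('slim',(335,440,245,272),.0756),('thick',(185,285,205,250),.023)]:
    s=np.zeros(m.shape,np.uint8);s[y0:y1,x0:x1]=((im.max(2)<(85 if n=='slim' else 75)))[y0:y1,x0:x1]
    k,l,st,ce=cv2.connectedComponentsWithStats(s);i=1+st[1:,4].argmax();p=np.argwhere(l==i)[:,::-1].astype(float)
    print(n,st[i]);q=np.array([ray(c,a,z)[:2] for a in p]);mu=q.mean(0);w,V=np.linalg.eigh(np.cov((q-mu).T));v=V[:,1]*np.sign(V[1,1]);t=(q-mu)@v
    print('mid',mu+v*(t.max()+t.min())/2,'len',np.ptp(t),'yaw',np.degrees(np.arctan2(-v[0],v[1])),np.ptp((q-mu)@V[:,0]))
# rail: ends
s=np.zeros(m.shape,np.uint8);s[198:220,355:430]=((im.max(2)-im.min(2)<25)&(im.max(2)>110))[198:220,355:430]
p=np.argwhere(s)[:,::-1].astype(float);q=np.array([ray(c,a,.17)[:2] for a in p]);mu=q.mean(0);w,V=np.linalg.eigh(np.cov((q-mu).T));v=V[:,1]*np.sign(V[1,1]);print('rail',mu,np.degrees(np.arctan2(-v[0],v[1])),len(p))
goto(np.array([.51,-.162,.22]),-4,37)
E
```

```text
slim [343 245  88  27 445]
mid [ 0.512 -0.166] len 0.19922546286272233 yaw -0.546248820982413 0.06469190737788721
thick [193 214  84  28 942]
mid [0.582 0.19 ] len 0.20001537429979355 yaw 12.964006528158738 0.04639080963246647
rail [ 0.608 -0.166] -3.579746166319375 537
shift mm [-532.3 -591.7   22.2] turn [-31.8 -23.4  70.1] t 2.15 F [-0.1  0.6  0.1]
```

>>> move_arm --series "-530 -590 20 -32 -23 70;-530 -590 20 -32 -23 70;-530 -590 20 -32 -23 70;-530 -590 20 -32 -23 70;-530 -590 20 -32 -23 70;-530 -590 20 -32 -23 70;-530 -590 20 -32 -23 70;-530 -590 20 -32 -23 70" --jaw 0.6 --newtons 15

```text
time: 2.82
position: [0.3441, 0.2693, 0.2367]
tool_rot: [0.574, 0.784, 0.164, 0.171]
ft_force: [2.0, -1.6, 0.3]
grip_width: 0.053
grip_force: 0.0
```

```bash
python3 -c "
from h import *
goto(np.array([.455,-.161,.16]),-3.8,37)"
```

```text
shift mm [-436.1  -65.2   89.5] turn [-9.  -6.9 19.6] t 2.8167 F [ 2.  -1.6  0.3]
```

>>> move_arm --series "-430 -65 88 -9 -7 20;-430 -65 88 -9 -7 20;-430 -65 88 -9 -7 20;-430 -65 88 -9 -7 20;-430 -65 88 -9 -7 20;-430 -65 88 -9 -7 20;-430 -65 88 -9 -7 20;-430 -65 88 -9 -7 20"

```text
time: 3.48
position: [0.4139, 0.0611, 0.2413]
tool_rot: [0.699, 0.644, 0.201, 0.236]
ft_force: [1.3, 2.0, 0.4]
grip_width: 0.0526
grip_force: 0.0
```

>>> move_arm --series "-90 0 0 0 0 0;-90 0 0 0 0 0;-90 0 0 0 0 0;-90 0 0 0 0 0"

```text
time: 3.82
position: [0.4157, 0.0145, 0.2409]
tool_rot: [0.706, 0.637, 0.174, 0.255]
ft_force: [0.3, 0.4, -0.1]
grip_width: 0.0524
grip_force: 0.0
```

```bash
python3 -c "
from h import *
np.set_printoptions(precision=4,suppress=True)
c=robot.camera('wrist');save(c,'w1.png')
for t in ['front_seat','rear_seat','rail','slim_pin','stand']: print(t,[(np.array(r['xyz']),round(r['p'],2)) for r in robot.tip_of(c,t)[:2]])
goto(np.array([.455,-.161,.16]),-3.8,37)
goto(np.array([.510,-.162,.0756]),-3.8,37)
print(robot.get_obs()['q'])"
```

```text
front_seat [(array([ 0.5094, -0.1586,  0.0767]), 0.7)]
rear_seat [(array([ 0.5907, -0.1636,  0.0786]), 0.76)]
rail []
slim_pin [(array([ 0.5117, -0.1619,  0.0771]), 0.97)]
stand [(array([ 0.5497, -0.1623,  0.    ]), 0.95)]
shift mm [-164.5   -4.7  109. ] turn [-1.4  5.6  0. ] t 4.1167 F [0.6 0.3 0.1]
shift mm [-152.2   -9.   208.9] turn [-1.4  5.6  0. ] t 4.1167 F [0.6 0.3 0.1]
[-0.2306  0.1648  2.3497 -1.4302  0.0008  1.2979]
```

View pics/w1.png

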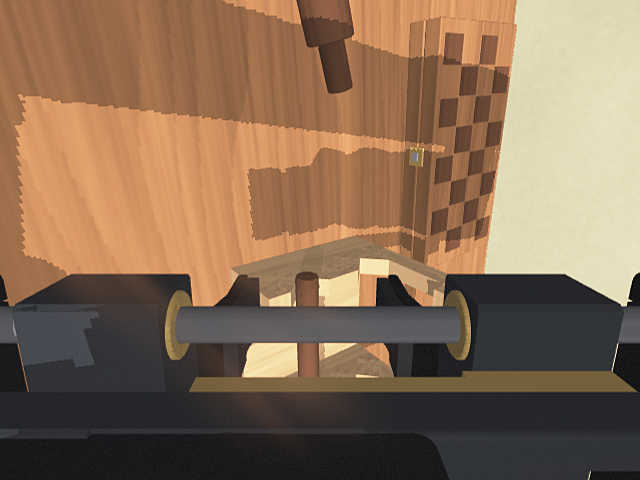

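The wrist view shows the slim pin at (310,320) between the fingers. The joint readings show the wrist near q5=0 because the lean is too great this close in. I'll go vertical, grasp the pin there, and lean only further out.

```bash
python3 -c "
from h import *
goto(np.array([.51,-.0,.25]),-3.8,0)
goto(np.array([.51,-.162,.2]),-3.8,0)"
```

```text
shift mm [-5.5 85.3 46.4] turn [35.5  5.4 -1.8] t 4.1167 F [0.6 0.3 0.1]
shift mm [-161.8   65.1  108.7] turn [35.5  5.4 -1.8] t 4.1167 F [0.6 0.3 0.1]
```

>>> move_arm --series "-5 85 45 35 5 -2;-5 85 45 35 5 -2;-5 85 45 35 5 -2;-5 85 45 35 5 -2;-5 85 45 35 5 -2;-5 85 45 35 5 -2;-5 85 45 35 5 -2;-5 85 45 35 5 -2"

```text
time: 4.78
position: [0.5114, 0.0028, 0.2551]
tool_rot: [0.733, 0.671, 0.04, 0.1]
ft_force: [0.4, -1.5, -0.6]
grip_width: 0.0524
grip_force: 0.0
```

```bash
python3 -c "
from h import *
print(robot.get_obs()['q'])
goto(np.array([.51,-.162,.18]),-3.8,0)"
```

```text
[-0.18112633  0.29783027  1.8312327  -0.07893497  0.8068177  -0.04374251]
shift mm [-158.2   -2.7   85.5] turn [11.5  4.5 -1.3] t 4.7833 F [ 0.4 -1.5 -0.6]
```

>>> move_arm --series "-158 0 75 11 4 -1;-158 0 75 11 4 -1;-158 0 75 11 4 -1;-158 0 75 11 4 -1;-158 0 75 11 4 -1;-158 0 75 11 4 -1;-158 0 75 11 4 -1;-158 0 75 11 4 -1"

```text
time: 5.45
position: [0.5073, -0.1626, 0.1938]
tool_rot: [0.734, 0.68, -0.001, 0.008]
ft_force: [0.5, 0.3, 0.2]
grip_width: 0.0525
grip_force: 0.0
```

```bash
python3 -c "
from h import *
np.set_printoptions(precision=4,suppress=True)
c=robot.camera('wrist');save(c,'w2.png')
for t in ['front_seat','rear_seat','slim_pin','stand']: print(t,[(np.array(r['xyz']),round(r['p'],2)) for r in robot.tip_of(c,t)[:1]])
print(robot.get_obs()['q'])
goto(np.array([.511,-.164,.0756]),-3.8,0)"
```

```text
front_seat []
rear_seat [(array([ 0.5906, -0.1609,  0.0765]), 0.56)]
slim_pin [(array([ 0.5077, -0.1654,  0.0745]), 0.59)]
stand [(array([ 0.551, -0.16 , -0.001]), 0.73)]
[-0.5165  0.4695  1.7236 -0.0095  0.9334 -0.4348]
shift mm [  1.    2.2 115.6] turn [ 0.6  0.8 -0.6] t 5.7 F [ 1.   0.3 -0.7]
```

View pics/w2.png

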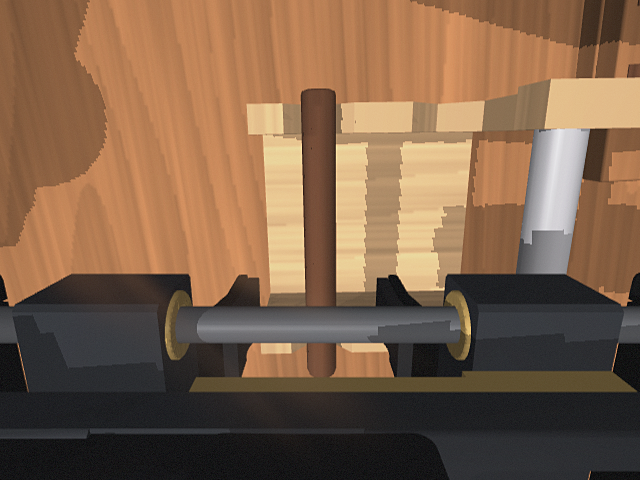

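The pin at column 318 is centred between the fingers (240 and 395). Before going near the rail I need to know which way the gripper's 190 mm side runs.

```bash
python3 -c "
from h import *
c=robot.camera('side');o=robot.get_obs();C=R.from_quat(o['tool_rot']).as_matrix();p=o['position']
im=c['img'][:,:,::-1].copy()
def box(hx,hy,col,ims,s,x0,y0):
    for dz in (-48,-100):
        q=np.array([p+C@(np.array([a*hx,b*hy,dz])/1000) for a,b in((1,1),(1,-1),(-1,-1),(-1,1))])
        u=((proj(c,q)-[x0,y0])*s).astype(int);cv2.polylines(ims,[u],True,col,1)
x0,y0,s=220,150,3.5
cr=cv2.resize(im[y0:y0+170,x0:x0+220],None,fx=s,fy=s,interpolation=cv2.INTER_CUBIC)
box(37.5,95,(0,255,0),cr,s,x0,y0);box(95,37.5,(255,255,0),cr,s,x0,y0)
cv2.imwrite('pics/s2.png',cr)"
```

```text
(no output)
```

View pics/s2.png

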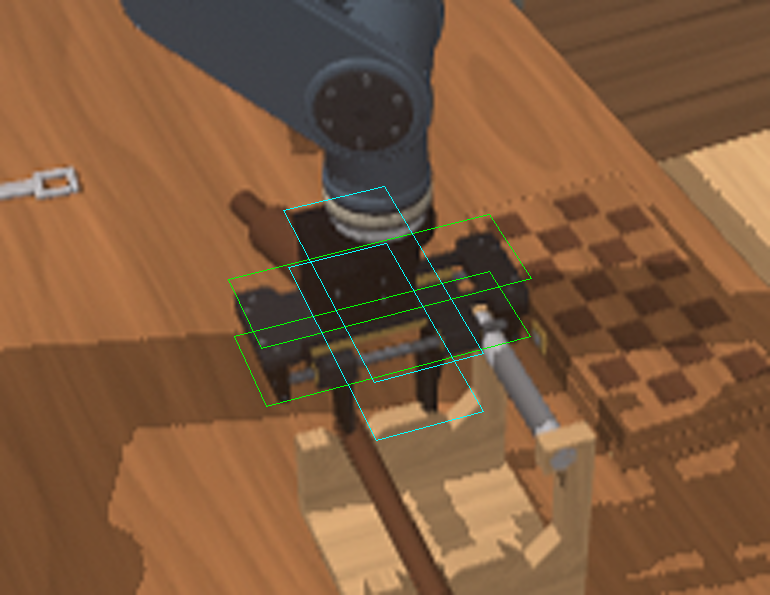

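The green box fits: the body is 190 mm wide along the closing line. At 37° the rail would hit the body end, so I need a steeper lean (about 54°) with the pin gripped nearer the tips, and about 22° at the front. Next is a reach check, with a kinematic model fitted to the poses seen so far.

```bash
cat > fk.py <<'E'
import numpy as np
from scipy.optimize import least_squares
D=[((.527,1.433,1.181),(.226,.583,.245)),((.4695,1.7236,.9334),(.5073,-.1626,.1938)),((.2978,1.8312,.8068),(.5114,.0028,.2551)),((.1648,2.3497,.0),(.4157,.0145,.2409))]
def f(q,p):
    a,b,L,h,e=p;s=q[0];t=s+q[1];u=t+q[2]
    return np.array([a*np.sin(s)+b*np.sin(t)+e*np.cos(t)+L*np.sin(u),h+a*np.cos(s)+b*np.cos(t)-e*np.sin(t)+L*np.cos(u)])
s=least_squares(lambda p:np.concatenate([f(q,p)-[np.hypot(*x[:2]),x[2]] for q,x in D]),[.4,.4,.2,.2,0])
if __name__=='__main__':
    print(s.x.round(4),s.fun.round(4))
    # lean, grasp r,z,ahead mm (pin ahead of grasp pt)
    for nm,l,r,z,ah in [('front20',20,.535,.0756,5),('front22up',22,.535,.115,5),('front25',25,.535,.0756,5),('mid40',40,.57,.11,8),('rear50',50,.612,.0756,8),('rear54',54,.612,.0756,8),('rear54up',54,.612,.105,8),('ret54',54,.555,.12,8),('rear57',57,.612,.0756,8)]:
        l=np.radians(l);d=np.array([np.sin(l),-np.cos(l)]);t=np.array([r,z])-d*(ah+3)/1000
        k=least_squares(lambda q:np.r_[f(q,s.x)-t,(q.sum()-(np.pi-l))],[.4,1.7,.5]);print(nm,k.x.round(3),k.cost<1e-8)
E
python3 fk.py
```

```text
[0.6014 0.3904 0.293  0.2623 0.1039] [-0.0009 -0.0003  0.0004 -0.0002  0.001   0.0003 -0.0004  0.0002]
front20 [0.615 2.054 0.123] True
front22up [0.532 2.055 0.171] True
front25 [ 0.628  2.118 -0.041] True
mid40 [ 0.635  2.202 -0.393] True
rear50 [ 0.826  2.212 -0.769] True
rear54 [ 0.877  2.245 -0.923] True
rear54up [ 0.797  2.244 -0.841] True
ret54 [ 0.792  2.388 -0.981] True
rear57 [ 0.92   2.267 -1.04 ] True
```

The steep lean needs the other wrist branch (q4 near π), which the joint-4 range allows. I'll build a full kinematic model and plan the flip q4: 0→π at q5≈0.3 in free air.

```bash
cat > kin.py <<'E'
from fk import s as S
from h import *
from scipy.optimize import least_squares
np.set_printoptions(precision=3,suppress=True)
a,b,L,hh,e=S.x;S4=1
def FK(q,s4=None):
    s4=s4 or S4
    Rf=R.from_euler('z',q[0])*R.from_euler('y',q[1]+q[2])
    w=R.from_euler('z',q[0]).apply([a*np.sin(q[1]),0,hh+a*np.cos(q[1])])+Rf.apply([e,0,b])
    T=Rf*R.from_euler('z',s4*q[3])*R.from_euler('y',q[4])*R.from_euler('z',q[5]+np.pi/2)
    return w+T.apply([0,0,L]),T
def tgt(P,yaw,lean,ah=0,half=False):
    A=np.radians(yaw);l=np.radians(lean);X=np.array([np.cos(A),np.sin(A),0]);Y=np.array([-np.sin(A),np.cos(A),0]);Z=np.array([0,0,1.])
    z=np.sin(l)*X-np.cos(l)*Z;y=np.cos(l)*X+np.sin(l)*Z
    T=R.from_matrix(np.c_[Y,y,z]);T=T*R.from_euler('z',180,degrees=True) if half else T
    return np.asarray(P)-z*(.003+ah/1000),T
def IK(p,T,q0):
    k=least_squares(lambda q:np.r_[FK(q)[0]-p,(T.inv()*FK(q)[1]).as_rotvec()],q0);return k.x,k.cost
def rel(p,T,C0=None):
    o=robot.get_obs();C=R.from_quat(o['tool_rot']) if C0 is None else C0[1];p0=o['position'] if C0 is None else C0[0]
    return np.r_[C.inv().apply(p-p0)*1000,(C.inv()*T).as_rotvec(degrees=True)].round(1)
def rows(path,C0=None): print('; '.join(' '.join('%g'%v for v in rel(p,T,C0)) for p,T in path))
E
python3 - <<'E'
from kin import *
for q,p,t in [([1.022,.527,1.433,0,1.181,-.178],[.226,.583,.245],[.184,.983,0,0]),([-.2306,.1648,2.3497,-1.4302,.0008,1.2979],[.4157,.0145,.2409],[.706,.637,.174,.255]),([-.1811,.2978,1.8312,-.0789,.8068,-.0437],[.5114,.0028,.2551],[.733,.671,.04,.1])]:
    for s4 in(1,-1):
        P,T=FK(q,s4);print(s4,P-p,np.degrees((T.inv()*R.from_quat(t)).magnitude()).round(1))
o=robot.get_obs();q=o['q'];print(q)
E
```

```text
1 [ 0.1  -0.05 -0.  ] 0.1
-1 [ 0.1  -0.05 -0.  ] 0.1
1 [-0.011 -0.11   0.   ] 0.3
-1 [-0.011 -0.109  0.   ] 163.7
1 [-0.01  -0.112  0.001] 0.1
-1 [-0.004 -0.079  0.001] 9.1
[-0.517  0.47   1.724 -0.01   0.933 -0.435]
```

```bash
cat > fk.py <<'E'
import numpy as np
from scipy.optimize import least_squares
from scipy.spatial.transform import Rotation as R
D=[((1.022,.527,1.433,0,1.181,-.178),(.226,.583,.245)),((-.5165,.4695,1.7236,-.0095,.9334,-.4348),(.5073,-.1626,.1938)),((-.1811,.2978,1.8312,-.0789,.8068,-.0437),(.5114,.0028,.2551)),((-.2306,.1648,2.3497,-1.4302,.0008,1.2979),(.4157,.0145,.2409))]
def fk(q,v):
    a,b,L,hh,e,d=v
    Rf=R.from_euler('z',q[0])*R.from_euler('y',q[1]+q[2])
    w=R.from_euler('z',q[0]).apply([a*np.sin(q[1]),d,hh+a*np.cos(q[1])])+Rf.apply([e,0,b])
    T=Rf*R.from_euler('z',q[3])*R.from_euler('y',q[4])*R.from_euler('z',q[5]+np.pi/2)
    return w+T.apply([0,0,L]),T
s=least_squares(lambda v:np.concatenate([fk(q,v)[0]-x for q,x in D]),[.6,.4,.3,.26,.0,.11])
E
python3 - <<'E'
t=open('kin.py').read()
i=t.index('a,b,L');j=t.index('def tgt')
open('kin.py','w').write(t[:i]+'from fk import fk\ndef FK(q): return fk(q,S.x)\n'+t[j:])
E
python3 - <<'E'
from kin import *
print(S.x,abs(S.fun).max())
q=robot.get_obs()['q'].copy()
F=[.511,-.164,.0756];Re=[.589,-.1645,.0756]
for nm,P,l,ah,h,q0 in [('front15',F,15,0,0,q),('front22',F,22,0,0,q)]+[(n,P,l,8,1,[-.5,.7,2.2,3.1,.6,-.43]) for n,P,l in [('f35',F,35),('f40',F,40),('f45',F,45),('m45',[.55,-.162,.11],45),('r50',Re,50),('r54',Re,54),('r54up',[.589,-.1645,.105],54),('ret54',[.53,-.162,.125],54)]]:
    k=IK(*tgt(P,-3.8,l,ah,h),q0);print(nm,k[0],'%.0e'%k[1])
E
```

```text
[0.587 0.393 0.286 0.28  0.115 0.111] 0.0014425613888001936
front15 [-0.59   0.637  1.967  0.405  0.335 -0.894] 1e-30
front22 [-0.63   0.647  2.051  1.06   0.232 -1.579] 2e-29
f35 [-0.722  0.702  2.208  2.199  0.447  0.33 ] 7e-23
f40 [-0.759  0.754  2.261  2.336  0.606  0.142] 7e-21
f45 [-0.797  0.821  2.311  2.404  0.778  0.01 ] 1e-30
m45 [-0.714  0.699  2.214  2.31   0.615  0.239] 1e-20
r50 [-0.679  0.84   2.166  2.453  0.765  0.112] 1e-16
r54 [-0.699  0.89   2.195  2.483  0.898  0.043] 2e-30
r54up [-0.699  0.81   2.198  2.442  0.837  0.106] 3e-29
ret54 [-0.815  0.787  2.341  2.387  0.933  0.011] 2e-28
```

```bash
cat > plan.py <<'E'
from kin import *
def path(q0,q1,p0,p1,n):
    out=[];qs=np.array(q0,float)
    for i in range(1,n+1):
        t=i/n;w=(1-t)*np.array(q0)[3:]+t*np.array(q1)[3:];p=(1-t)*np.array(p0)+t*np.array(p1)
        k=least_squares(lambda x:FK(np.r_[x,w])[0]-p,qs[:3]);qs=np.r_[k.x,w];out.append((FK(qs),qs.copy()))
    return out
E
python3 - <<'E'
from plan import *
o=robot.get_obs();q=o['q'].copy()
p1,T1=tgt([.49,-.162,.22],-3.8,37,8,1);q1,c=IK(p1,T1,[-.7,.6,2.2,2.2,.5,.3]);print('q1',q1,c)
for n,P,l in [('h',[.475,-.162,.123],37),('f',[.511,-.164,.0756],37)]: print(n,*IK(*tgt(P,-3.8,l,8,1),q1))
N=32;W=path(q,q1,FK(q)[0],p1,N);pr=(FK(q)[1])
mx=0
for (pt,qs) in W: mx=max(mx,(pr.inv()*pt[1]).magnitude());pr=pt[1]
print('max step deg',np.degrees(mx),[w[1].round(2) for w in W[7::8]])
C0=FK(q)
for k in range(0,N,8):
    rows([w[0] for w in W[k:k+8]],C0);C0=W[k+7][0]
E
```

```text
q1 [-0.775  0.309  2.174  1.256  0.425  1.313] 1.1302319878636488e-30
h [-0.809  0.583  2.296  2.068  0.481  0.389] 7.960633413526302e-25
f [-0.737  0.721  2.23   2.265  0.508  0.245] 7.785770173714122e-23
max step deg 5.8534981141194296 [array([-0.65,  0.41,  1.84,  0.31,  0.81,  0.  ]), array([-0.74,  0.37,  1.97,  0.62,  0.68,  0.44]), array([-0.79,  0.34,  2.08,  0.94,  0.55,  0.88]), array([-0.78,  0.31,  2.17,  1.26,  0.42,  1.31])]
-0 -0.7 -1.1 -1.3 1.4 5.5; -0 -1.5 -2.2 -2.5 2.8 11.1; -0 -2.2 -3.3 -3.6 4.3 16.6; -0.1 -2.9 -4.4 -4.6 5.8 22.2; -0.1 -3.7 -5.5 -5.5 7.3 27.8; -0.1 -4.4 -6.6 -6.3 8.9 33.3; -0.1 -5.1 -7.7 -7 10.5 38.9; -0.1 -5.9 -8.8 -7.6 12.1 44.5
-0.2 -0.5 -1.2 -0.5 1.5 5.6; -0.5 -0.9 -2.4 -1 2.9 11.3; -0.7 -1.4 -3.6 -1.4 4.4 16.9; -1 -1.9 -4.8 -1.7 5.8 22.5; -1.2 -2.3 -6.1 -1.9 7.2 28.1; -1.5 -2.8 -7.3 -2.1 8.6 33.7; -1.7 -3.2 -8.5 -2.2 10 39.3; -2 -3.7 -9.7 -2.3 11.3 44.9
-0.3 -0.2 -1.3 -0 1.3 5.6; -0.5 -0.4 -2.6 -0 2.5 11.1; -0.8 -0.6 -3.8 0 3.7 16.7; -1.1 -0.8 -5.1 0.1 4.8 22.2; -1.3 -1 -6.4 0.2 6 27.7; -1.6 -1.2 -7.7 0.4 7.1 33.1; -1.8 -1.4 -8.9 0.6 8.2 38.5; -2.1 -1.6 -10.2 0.8 9.3 43.9
-0.1 -0.1 -1.3 0.2 1 5.4; -0.3 -0.1 -2.6 0.5 2 10.7; -0.4 -0.2 -3.9 0.8 3 16; -0.6 -0.2 -5.2 1.1 3.9 21.2; -0.7 -0.3 -6.6 1.5 4.8 26.5; -0.9 -0.3 -7.9 1.8 5.7 31.7; -1 -0.4 -9.2 2.2 6.6 36.8; -1.2 -0.4 -10.5 2.7 7.4 41.9
```

>>> move_arm --series "0 -1 -1 -1.3 1.4 5.5;0 -1.5 -2 -2.5 2.8 11;0 -2 -3 -3.6 4.3 16.6;0 -3 -4 -4.6 5.8 22;0 -4 -5.5 -5.5 7.3 28;0 -4.5 -6.5 -6.3 8.9 33;0 -5 -8 -7 10.5 39;0 -6 -9 -7.6 12 44.5"

```text
time: 6.42
position: [0.5016, -0.1637, 0.2029]
tool_rot: [0.931, 0.345, 0.121, -0.014]
ft_force: [0.3, 0.2, -0.1]
grip_width: 0.0523
grip_force: 0.0
```

>>> move_arm --series "0 -0.5 -1 -0.5 1.5 5.6;-0.5 -1 -2.5 -1 3 11.3;-0.7 -1.5 -3.6 -1.4 4.4 17;-1 -2 -5 -1.7 5.8 22.5;-1 -2 -6 -2 7 28;-1.5 -3 -7 -2 8.5 33.7;-1.7 -3 -8.5 -2 10 39;-2 -3.7 -10 -2.3 11.3 45"

```text
time: 7.08
position: [0.4956, -0.1636, 0.2119]
tool_rot: [0.976, -0.042, 0.202, -0.074]
ft_force: [0.5, -1.0, -1.3]
grip_width: 0.0524
grip_force: 0.0
```

>>> move_arm --series "0 0 -1 0 1.3 5.6;-0.5 0 -2.5 0 2.5 11;-0.8 -0.5 -4 0 3.7 16.7;-1 -1 -5 0 4.8 22;-1.3 -1 -6.4 0 6 27.7;-1.6 -1 -7.7 0.4 7 33;-2 -1.4 -9 0.6 8 38.5;-2 -1.6 -10 0.8 9.3 44"

```text
time: 7.75
position: [0.4899, -0.1629, 0.2205]
tool_rot: [0.869, -0.409, 0.236, -0.147]
ft_force: [-0.1, -0.0, 0.2]
grip_width: 0.0521
grip_force: 0.0
```

>>> move_arm --series "0 0 -1 0 1 5.4;0 0 -2.6 0.5 2 10.7;0 0 -4 0.8 3 16;-0.6 0 -5 1 4 21;-0.7 0 -6.6 1.5 4.8 26.5;-1 0 -8 1.8 5.7 31.7;-1 0 -9 2 6.6 36.8;-1 0 -10.5 2.7 7.4 42"

```text
time: 8.42
position: [0.4838, -0.1625, 0.2291]
tool_rot: [-0.645, 0.695, -0.231, 0.216]
ft_force: [1.1, -0.1, 0.5]
grip_width: 0.0519
grip_force: 0.0
```

```bash
python3 - <<'E'
from plan import *
o=robot.get_obs();print(o['time'],o['q'])
C=(o['position'],R.from_quat(o['tool_rot']))
A=tgt([.478,-.162,.118],-3.8,37,8,1);B=tgt([.511,-.164,.0756],-3.8,37,8,1)
rows([A]);rows([B],A);q0=o['q']
for t in (.25,.5,.75,1): # lin cart path joint check
    T=C[1]*R.from_rotvec(t*(C[1].inv()*A[1]).as_rotvec());q0,c=IK(C[0]*(1-t)+t*A[0],T,q0);print(q0,'%.0e'%c)
E
```

```text
8.4167 [-0.771  0.308  2.169  1.244  0.421  1.338]
0.1 71.4 74.4 0.1 -0.2 -0.4
-0.2 -0.9 53.8 0 0 0
[-0.78   0.373  2.207  1.467  0.405  1.083] 1e-30
[-0.787  0.443  2.239  1.699  0.41   0.823] 3e-19
[-0.794  0.518  2.268  1.915  0.438  0.577] 6e-31
[-0.802  0.598  2.292  2.096  0.486  0.365] 9e-30
```

>>> move_arm --series "0 12 12 0 0 0;0 24 25 0 0 0;0 36 37 0 0 0;0 48 50 0 0 0;0 60 62 0 0 0;0 71 74 0 0 0;0 71 74 0 0 0"

```text
time: 9.0
position: [0.4703, -0.1614, 0.1244]
tool_rot: [-0.646, 0.696, -0.229, 0.215]
ft_force: [-0.9, -0.5, -0.3]
grip_width: 0.0522
grip_force: 0.0
```

```bash
python3 - <<'E'
from plan import *
c=robot.camera('wrist');save(c,'w3.png')
for t in ['front_seat','rear_seat','slim_pin','stand']: print(t,[(np.array(r['xyz']),round(r['p'],2)) for r in robot.tip_of(c,t)[:1]])
print(robot.get_obs()['q']);rows([tgt([.510,-.164,.0756],-3.8,37,8,1)])
E
```

```text
front_seat [(array([ 0.613, -0.161,  0.162]), 0.24)]
rear_seat []
slim_pin []
stand [(array([ 0.548, -0.165,  0.002]), 0.94)]
[-0.797  0.591  2.291  2.094  0.478  0.377]
-0.8 0.9 53.9 0 -0.2 -0.1
```

View pics/w3.png

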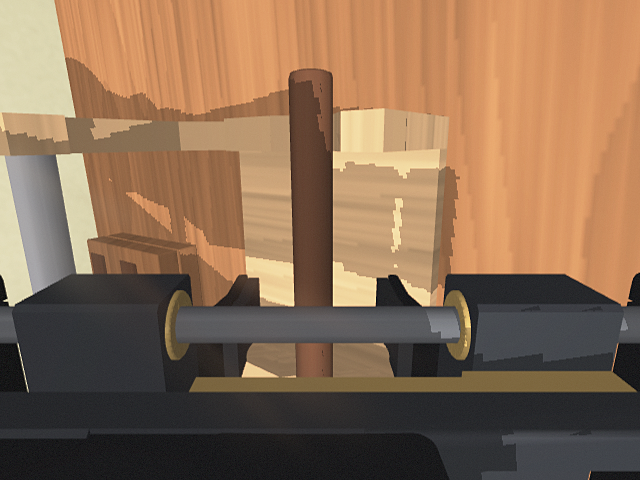

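The pin (columns 290–333) lies midway between the fingers (240–395) and parallel to them. I'll go in and grip.

>>> move_arm --series "0 0 15 0 0 0;0 0 30 0 0 0;0 0 45 0 0 0;0 0 54 0 0 0;0 0 54 0 0 0"

```text
time: 9.67
position: [0.5047, -0.1645, 0.0835]
tool_rot: [-0.647, 0.694, -0.232, 0.216]
ft_force: [0.7, -0.3, 0.1]
grip_width: 0.052
grip_force: 0.0
```

>>> move_arm --series "0 0 0 0 0 0;0 0 0 0 0 0;0 0 0 0 0 0;0 0 0 0 0 0;0 0 0 0 0 0" --jaw 0 --newtons 15

```text
time: 10.08
position: [0.5032, -0.1642, 0.084]
tool_rot: [-0.646, 0.694, -0.231, 0.216]
ft_force: [-0.3, 0.3, -0.0]
grip_width: 0.0269
grip_force: 0.0
```

```bash
python3 - <<'E'
from plan import *
o=robot.get_obs();C=(o['position'],R.from_quat(o['tool_rot']));print(o['q'],C[0]+C[1].apply([0,0,.011]))
Z=np.array([0,0,1.])
up=(C[0]+.035*Z,C[1]);M=tgt([.545,-.1625,.111],-3.8,54,8,1);H=tgt([.589,-.1645,.105],-3.8,54,8,1);E=tgt([.589,-.1645,.0756],-3.8,54,8,1)
rows([up]);rows([M],up);rows([H],M);rows([E],H)
q=o['q'];
for X in(up,M,H,E): q,c=IK(*X,q);print(q,'%.0e'%c)
E
```

```text
[-0.735  0.718  2.232  2.27   0.504  0.246] [ 0.51  -0.165  0.075]
-0 -21 -28 0 0 0
-4.7 -25.2 20.8 17.1 -0.2 -0.2
-0.9 -21 39.2 0 0 0
0 23.8 17.3 0 0 0
[-0.738  0.62   2.219  2.088  0.441  0.448] 1e-28
[-0.781  0.819  2.306  2.419  0.93   0.014] 1e-23
[-0.699  0.81   2.198  2.442  0.837  0.106] 2e-17
[-0.699  0.89   2.195  2.483  0.898  0.043] 5e-21
```

>>> move_arm --series "0 0 0 0 0 0;0 0 0 0 0 0;0 0 0 0 0 0" --newtons 20

```text
time: 10.33
position: [0.5035, -0.1643, 0.084]
tool_rot: [-0.646, 0.694, -0.231, 0.216]
ft_force: [-1.9, -1.2, 3.9]
grip_width: 0.0215
grip_force: 20.0
```

>>> move_arm --series "0 -5 -7 0 0 0;0 -10.5 -14 0 0 0;0 -16 -21 0 0 0;0 -21 -28 0 0 0;0 -21 -28 0 0 0"

```text
time: 10.75
position: [0.5037, -0.1643, 0.1197]
tool_rot: [-0.647, 0.694, -0.232, 0.216]
ft_force: [0.3, 1.0, -0.9]
grip_width: 0.0213
grip_force: 20.0
```

```bash
python3 - <<'E'
from plan import *
M=tgt([.545,-.1625,.111],-3.8,54,8,1);rows([M]);print(robot.get_obs()['q'])
E
```

```text
-4.7 -24.4 21.1 17.1 -0.2 -0.1
[-0.735  0.616  2.218  2.085  0.439  0.453]
```

>>> move_arm --series "-1 -5 4 4 0 0;-2 -10 8 8 0 0;-3 -15 13 12 0 0;-4 -20 17 15 0 0;-4.5 -24.5 21 17 0 0;-4.5 -24.5 21 17 0 0"

```text
time: 11.25
position: [0.5355, -0.1621, 0.1141]
tool_rot: [-0.607, 0.654, -0.33, 0.308]
ft_force: [0.5, -0.3, -1.5]
grip_width: 0.0209
grip_force: 20.0
```

```bash
python3 - <<'E'
from plan import *
print(robot.get_obs()['q'],robot.get_obs()['grip_width'])
c=robot.camera('side');save(c,'s3.png');cv2.imwrite('pics/s3c.png',cv2.resize(c['img'][180:350,240:440,::-1],None,fx=3.5,fy=3.5))
for cc in (c,robot.camera('top')):
  for t in ['rear_seat','slim_pin','rail','stand']: print(t,[(np.array(r['xyz']),round(r['p'],2)) for r in robot.tip_of(cc,t)[:1]])
H=tgt([.589,-.1645,.105],-3.8,54,8,1);E=tgt([.589,-.1645,.0756],-3.8,54,8,1)
rows([H]);rows([E],H)
E
```

```text
[-0.775  0.819  2.306  2.429  0.924  0.016] 0.02092093615661279
rear_seat [(array([ 0.587, -0.161,  0.076]), 0.85)]
slim_pin [(array([ 0.545, -0.162,  0.105]), 0.9)]
rail [(array([ 0.612, -0.166,  0.17 ]), 0.87)]
stand [(array([ 0.548, -0.165, -0.001]), 0.81)]
rear_seat [(array([ 0.59 , -0.165,  0.077]), 0.6)]
slim_pin []
rail [(array([ 0.606, -0.165,  0.166]), 0.58)]
stand [(array([ 0.55 , -0.166,  0.004]), 0.86)]
-1.3 -21.6 38.9 0.1 -0.2 -0.1
0 23.8 17.3 0 0 0
```

View pics/s3c.png

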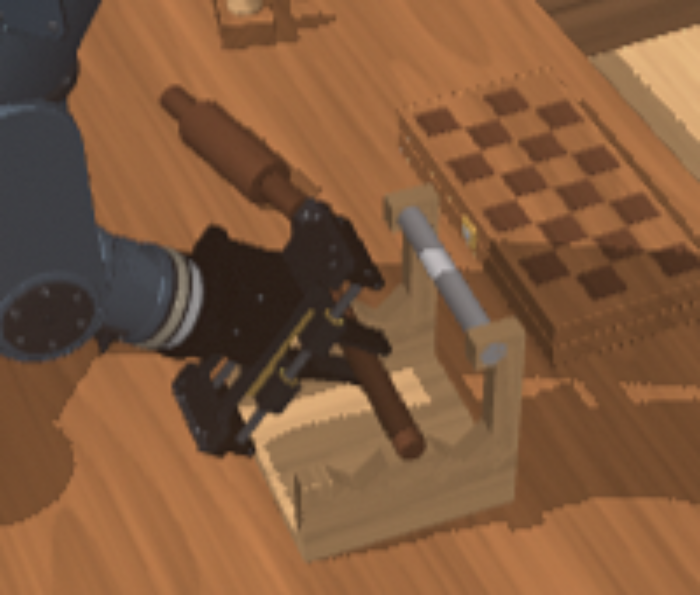

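Gripped and clear, with the pin parallel to the rail and level over the stand. Moving over the rear notches and down.

>>> move_arm --series "0 -4 7 0 0 0;0 -9 16 0 0 0;-1 -13 24 0 0 0;-1 -18 32 0 0 0;-1 -21.5 39 0 0 0;-1 -21.5 39 0 0 0"

```text
time: 12.25
position: [0.582, -0.1643, 0.1113]
tool_rot: [-0.608, 0.651, -0.332, 0.309]
ft_force: [-0.0, 0.6, -1.2]
grip_width: 0.0214
grip_force: 20.0
```

>>> move_arm --series "0 4 3 0 0 0;0 8 6 0 0 0;0 12 9 0 0 0;0 16 11.5 0 0 0;0 18 13 0 0 0;0 18 13 0 0 0"

```text
time: 12.75
position: [0.5794, -0.1641, 0.0874]
tool_rot: [-0.608, 0.653, -0.33, 0.308]
ft_force: [0.2, -0.7, -1.3]
grip_width: 0.0214
grip_force: 20.0
```

```bash
python3 - <<'E'
from plan import *
o=robot.get_obs();print(o['ft_force'],o['moment'],o['grip_width'])
c=robot.camera('side')
for t in ['rear_seat','slim_pin']: print(t,[(np.array(r['xyz']),round(r['p'],2)) for r in robot.tip_of(c,t)[:1]])
cv2.imwrite('pics/s4c.png',cv2.resize(c['img'][180:350,270:420,::-1],None,fx=3.5,fy=3.5))
rows([tgt([.589,-.1645,.0756],-3.8,54,8,1)])
E
```

```text
[ 0.195 -0.702 -1.343] [0.112 0.673 0.001] 0.021440404566470447
rear_seat [(array([ 0.588, -0.164,  0.081]), 0.57)]
slim_pin [(array([ 0.59 , -0.164,  0.077]), 0.82)]
-0.2 5 4.1 0.2 -0.2 -0.2
```

View pics/s4c.png

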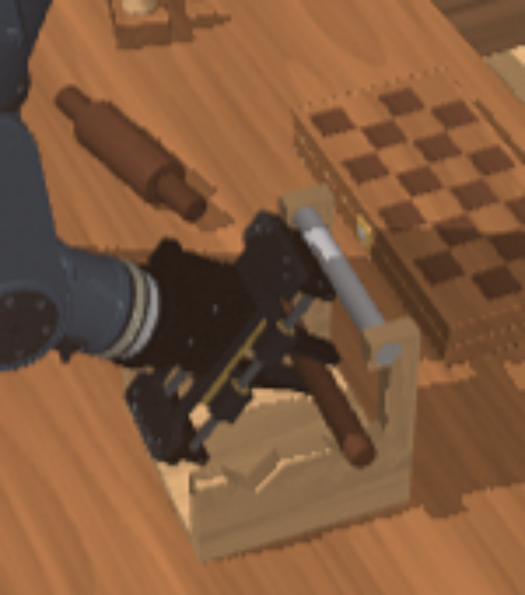

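The pin sits over the rear notch and the gripper is clear of the rail. Now the last few millimetres.

>>> move_arm --series "0 2 1 0 0 0;0 3 2 0 0 0;0 4 3 0 0 0;0 5 4 0 0 0;0 5 4 0 0 0"

```text
time: 13.32
position: [0.5807, -0.1642, 0.0825]
tool_rot: [-0.607, 0.652, -0.332, 0.309]
ft_force: [2.1, 0.7, 0.6]
grip_width: 0.0213
grip_force: 20.0
```

```bash
python3 - <<'E'
from plan import *
o=robot.get_obs();print(o['ft_force'],o['moment'],o['grip_width'],o['grip_force']); rows([tgt([.589,-.1645,.0756],-3.8,54,8,1)])
E
```

```text
[2.111 0.658 0.558] [0.133 0.452 0.058] 0.02128414374023876 19.992182850837708
-0.3 0.7 -0.2 0.1 -0.2 -0.2
```

>>> move_arm --series "0 0.8 0.6 0 0 0;0 1.4 1 0 0 0;0 1.4 1 0 0 0"

```text
time: 13.57
position: [0.5812, -0.1643, 0.0818]
tool_rot: [-0.607, 0.651, -0.333, 0.31]
ft_force: [2.0, 1.3, 4.3]
grip_width: 0.0214
grip_force: 20.0
```

>>> move_arm --series "0 0 0 0 0 0;0 0 0 0 0 0;0 0 0 0 0 0;0 0 0 0 0 0;0 0 0 0 0 0;0 0 0 0 0 0" --jaw 0.5

```text
time: 14.07
position: [0.5798, -0.164, 0.0801]
tool_rot: [-0.608, 0.653, -0.331, 0.308]
ft_force: [-0.6, -0.7, 0.7]
grip_width: 0.0428
grip_force: 0.0
```

```bash
python3 - <<'E'
from plan import *
o=robot.get_obs();C=(o['position'],R.from_quat(o['tool_rot']));print(o['grip_width'],o['ft_force'])
q=o['q']
A=(C[0]+C[1].apply([0,0,-.055]),C[1]);q,c=IK(*A,q);print(q,c)
B=tgt(A[0]+np.array([-.01,0,.12]),-3.8,40,-3,1);q,c=IK(*B,q);print(q,c);rows([B],A)
E
```

```text
0.04278166495958937 [-0.65  -0.705  0.736]
[-0.777  0.832  2.308  2.435  0.937  0.002] 5.366574010015154e-19
[-0.712  0.35   2.118  1.375  0.405  1.26 ] 5.3459734842102634e-20
0.6 -90.9 -79 -13.8 -0.2 -0.2
```

>>> move_arm --series "0 0 -12 0 0 0;0 0 -24 0 0 0;0 0 -36 0 0 0;0 0 -48 0 0 0;0 0 -55 0 0 0;0 -30 -80 -4 0 0;0 -60 -105 -8 0 0;0 -91 -134 -14 0 0"

```text
time: 14.73
position: [0.5333, -0.149, 0.1756]
tool_rot: [-0.631, 0.671, -0.268, 0.282]
ft_force: [1.5, 1.3, -0.2]
grip_width: 0.0435
grip_force: 0.0
```

```bash
python3 - <<'E'
from plan import *
o=robot.get_obs();q=o['q'].copy();print(q)
c=robot.camera('side')
for cc in (c,robot.camera('top')):
  for t in ['rear_seat','slim_pin','thick_pin']: print(t,[(np.array(r['xyz']),round(r['p'],2)) for r in robot.tip_of(cc,t)[:1]])
cv2.imwrite('pics/s5c.png',cv2.resize(c['img'][180:350,270:420,::-1],None,fx=3.5,fy=3.5))
p1,T1=tgt([.55,0.05,.25],13,5);q1,cc=IK(p1,T1,[0,.4,1.6,0,.9,0]);print('q1',q1,cc)
N=32;W=path(q,q1,FK(q)[0],p1,N);pr=FK(q)[1];mx=0;pp=FK(q)[0]
for (pt,qs) in W: mx=max(mx,(pr.inv()*pt[1]).magnitude());pr=pt[1]
print('max step deg',np.degrees(mx),[w[1].round(2) for w in W[7::8]])
C0=FK(q)
for k in range(0,N,8):
    rows([w[0] for w in W[k:k+8]],C0);C0=W[k+7][0]
E
```

```text
[-0.734  0.538  2.215  2.021  0.559  0.552]
rear_seat [(array([ 0.587, -0.163,  0.079]), 0.91)]
slim_pin [(array([ 0.592, -0.166,  0.069]), 0.69)]
thick_pin [(array([0.585, 0.194, 0.025]), 0.64)]
rear_seat [(array([ 0.59 , -0.171,  0.078]), 0.72)]
slim_pin [(array([ 0.592, -0.172,  0.08 ]), 0.73)]
thick_pin [(array([0.584, 0.191, 0.022]), 0.59)]
q1 [-0.128  0.387  1.667  0.036  1.005 -0.372] 7.414754009473026e-28
max step deg 6.642853560193785 [array([-0.74,  0.49,  2.15,  1.52,  0.67,  0.32]), array([-0.64,  0.44,  2.  ,  1.03,  0.78,  0.09]), array([-0.42,  0.39,  1.82,  0.53,  0.89, -0.14]), array([-0.13,  0.39,  1.67,  0.04,  1.01, -0.37])]
-6.3 -1.7 -1.3 0.1 -1.6 -4.7; -12.6 -3.4 -2.7 0.2 -3.3 -9.5; -18.9 -5.1 -4 0.4 -5 -14.4; -25.2 -6.7 -5.3 0.7 -6.6 -19.3; -31.5 -8.4 -6.7 1 -8.3 -24.3; -37.8 -10.1 -8 1.3 -10 -29.4; -44.1 -11.8 -9.3 1.7 -11.7 -34.6; -50.4 -13.5 -10.6 2.1 -13.4 -39.9
-3.9 -5.4 0 0.4 -1.7 -5.4; -7.7 -10.8 0.1 0.8 -3.4 -10.9; -11.6 -16.2 0.1 1.2 -5 -16.5; -15.5 -21.7 0.2 1.6 -6.8 -22.2; -19.3 -27.1 0.2 2 -8.5 -28; -23.2 -32.5 0.3 2.4 -10.3 -33.9; -27.1 -37.9 0.3 2.8 -12.1 -39.9; -30.9 -43.3 0.4 3.2 -13.9 -45.9
1.3 -6.5 0.7 0.4 -1.9 -6.1; 2.6 -13 1.5 0.8 -3.9 -12.3; 3.9 -19.4 2.2 1.3 -5.9 -18.4; 5.2 -25.9 2.9 1.7 -8 -24.7; 6.5 -32.4 3.7 2.2 -10.1 -30.9; 7.8 -38.9 4.4 2.6 -12.3 -37.1; 9.1 -45.4 5.1 3.1 -14.5 -43.3; 10.4 -51.9 5.9 3.7 -16.9 -49.5
5.9 -3.1 -0.1 0.7 -2.3 -6.2; 11.8 -6.2 -0.1 1.4 -4.7 -12.3; 17.6 -9.4 -0.2 2.1 -7.1 -18.5; 23.5 -12.5 -0.3 2.9 -9.6 -24.5; 29.4 -15.6 -0.4 3.8 -12.1 -30.5; 35.3 -18.7 -0.4 4.7 -14.6 -36.5; 41.1 -21.8 -0.5 5.7 -17.2 -42.4; 47 -25 -0.6 6.8 -19.9 -48.2
```

View pics/s5c.png

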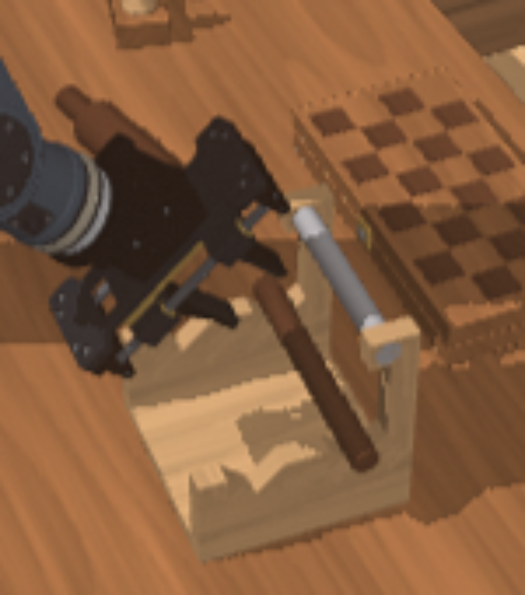

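The slim pin is seated in the rear notches, roughly centred. I'll rise a little before unrolling the wrist.

>>> move_arm --series "0 -10 -8 0 0 0;0 -20 -16 0 0 0;0 -31 -25 0 0 0;0 -42 -34 0 0 0;0 -42 -34 0 0 0;0 -42 -34 0 0 0"

```text
time: 15.63
position: [0.5388, -0.1511, 0.2292]
tool_rot: [-0.632, 0.669, -0.27, 0.283]
ft_force: [1.5, 0.5, 0.6]
grip_width: 0.0436
grip_force: 0.0
```

```bash
python3 - <<'E'
from plan import *
o=robot.get_obs();q=o['q'].copy();print(o['position'],q)
p1,T1=tgt([.55,0.05,.25],13,5);q1,cc=IK(p1,T1,[0,.4,1.6,0,.9,0])
N=24;W=path(q,q1,FK(q)[0],p1,N);pr=FK(q)[1];mx=0
for (pt,qs) in W: mx=max(mx,(pr.inv()*pt[1]).magnitude());pr=pt[1]
print('max step deg',np.degrees(mx))
C0=FK(q)
for k in range(0,N,8):
    rows([w[0] for w in W[k+1:k+8:2]],C0);C0=W[k+7][0]
E
```

```text
[ 0.539 -0.151  0.229] [-0.729  0.4    2.158  1.71   0.502  0.915]
max step deg 8.634014317983917
-16.8 -1 -0.8 -0.6 -3.9 -13.8; -33.6 -2 -1.6 -0.8 -7.9 -28; -50.4 -3 -2.4 -0.7 -12.2 -42.5; -67.2 -4 -3.2 -0.3 -16.6 -57.5
-7.8 -14.6 3.1 0.6 -4.3 -15.5; -15.6 -29.2 6.2 1.4 -8.8 -31.4; -23.3 -43.8 9.2 2.4 -13.5 -47.5; -31.1 -58.4 12.3 3.6 -18.5 -63.8
10.6 -12.6 3.5 1.7 -5 -16.4; 21.1 -25.2 7.1 3.7 -10.3 -32.7; 31.7 -37.9 10.6 6.1 -15.8 -48.8; 42.3 -50.5 14.2 9.1 -21.7 -64.6
```

>>> move_arm --series "-8 -0.5 0 0 -2 -7;-17 -1 -1 -0.6 -4 -14;-25 -1.5 -1 -0.7 -6 -21;-34 -2 -2 -0.8 -8 -28;-42 -2.5 -2 -0.8 -10 -35;-50 -3 -2 -0.7 -12 -42;-59 -3.5 -3 -0.5 -14 -49;-67 -4 -3 0 -16 -55"

```text
time: 16.3
position: [0.5415, -0.0831, 0.2353]
tool_rot: [0.9, -0.257, 0.281, -0.215]
ft_force: [-0.6, -0.1, 0.8]
grip_width: 0.0437
grip_force: 0.0
```

>>> move_arm --series "-4 -7 1.5 0 -2 -7;-7 -13 3 0.6 -4 -14;-11 -20 4 1 -6 -21;-14 -27 6 1.4 -8 -28;-18 -33 7 2 -10 -35;-21 -40 8 2.2 -12 -42;-25 -47 10 2.6 -14 -49;-28 -53 11 3 -16 -55"

```text
time: 16.97
position: [0.5466, -0.0231, 0.2438]
tool_rot: [0.94, 0.224, 0.231, -0.117]
ft_force: [0.1, 0.3, 0.2]
grip_width: 0.0431
grip_force: 0.0
```

```bash
python3 - <<'E'
from plan import *
o=robot.get_obs();q=o['q'].copy();print(o['position'],q)
p1,T1=tgt([.55,0.05,.25],13,5);q1,cc=IK(p1,T1,[0,.4,1.6,0,.9,0])
N=16;W=path(q,q1,FK(q)[0],p1,N);pr=FK(q)[1];mx=0
for (pt,qs) in W: mx=max(mx,(pr.inv()*pt[1]).magnitude());pr=pt[1]
print('max step deg',np.degrees(mx))
C0=FK(q)
for k in range(0,N,8):
    rows([w[0] for w in W[k+1:k+8:2]],C0);C0=W[k+7][0]
E
```

```text
[ 0.547 -0.023  0.244] [-0.503  0.36   1.892  0.694  0.818  0.133]
max step deg 5.048475773006359
4.1 -7.8 2.1 0.7 -2.9 -9.6; 8.2 -15.7 4.1 1.5 -5.9 -19.2; 12.3 -23.5 6.2 2.4 -8.9 -28.7; 16.4 -31.4 8.2 3.5 -12.1 -38.2
8.4 -3.4 1 1.3 -3.1 -9.5; 16.7 -6.8 2.1 2.7 -6.3 -18.9; 25.1 -10.2 3.1 4.3 -9.6 -28.3; 33.4 -13.6 4.2 6.2 -12.9 -37.5
```

>>> move_arm --series "2.5 -5 1 0 -2 -6;5 -10 2.5 1 -3.7 -12;7 -14 3.5 1.3 -5 -17;9 -18 5 1.8 -7 -22.5;12 -22.5 6 2.3 -8.5 -28;14 -27 7 3 -10 -33;16 -31 8 3.5 -12 -38" --jaw 0.9

```text
time: 17.55
position: [0.5478, 0.0121, 0.2479]
tool_rot: [0.831, 0.534, 0.151, -0.041]
ft_force: [1.1, -0.3, 0.6]
grip_width: 0.0764
grip_force: 0.0
```

>>> move_arm --series "5 -2 1 0.8 -2 -6;10 -4 1 1.6 -4 -12;15 -6 2 2.5 -5.7 -17;20 -8 2.5 3.4 -7.5 -22.5;25 -10 3 4.3 -9.5 -28;30 -12 4 5.3 -11.4 -33;33 -14 4 6 -13 -37.5;33 -14 4 6 -13 -37.5"

```text
time: 18.22
position: [0.5488, 0.049, 0.2526]
tool_rot: [0.624, 0.78, 0.035, 0.027]
ft_force: [-0.4, -0.5, -0.3]
grip_width: 0.0785
grip_force: 0.0
```

```bash
python3 - <<'E'
from plan import *
o=robot.get_obs();q=o['q'].copy();print(o['position'],q)
A=tgt([.583,.191,.15],13,0);print(IK(*A,q));rows([A])
E
```

```text
[0.549 0.049 0.253] [-0.131  0.386  1.671  0.039  1.002 -0.372]
(array([ 0.135,  0.625,  1.542,  0.   ,  0.974, -0.092]), np.float64(7.560749511242133e-22))
130.7 55.4 105.3 5.1 -0.1 -0.3
```

>>> move_arm --series "26 11 21 1 0 0;52 22 42 2 0 0;78 33 63 3 0 0;104 44 84 4 0 0;130 55 105 5 0 0;130 55 105 5 0 0"

```text
time: 18.72
position: [0.5831, 0.1917, 0.1491]
tool_rot: [0.626, 0.78, 0.0, -0.003]
ft_force: [-0.2, -1.1, -1.0]
grip_width: 0.0782
grip_force: 0.0
```

```bash
python3 - <<'E'
from plan import *
c=robot.camera('wrist');save(c,'w6.png')
for t in ['thick_pin']: print(t,[(np.array(r['xyz']),round(r['p'],2)) for r in robot.tip_of(c,t)[:1]])
c=robot.camera('top');print([(np.array(r['xyz']),round(r['p'],2)) for r in robot.tip_of(c,'thick_pin')[:1]])
rows([tgt([.583,.191,.025],13,0)])
E
```

```text
thick_pin [(array([0.588, 0.19 , 0.023]), 0.96)]
[(array([0.586, 0.19 , 0.024]), 0.62)]
4.3 -1.1 126.7 0.2 -0 -0.7
```

View pics/w6.png

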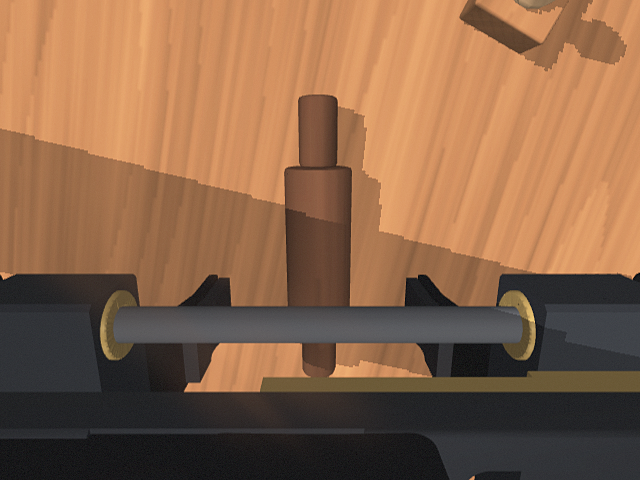

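The thick pin is at column 318, centred between the fingers (220 and 415) and aligned with them. Going down to grip.

>>> move_arm --series "1 0 25 0 0 0;2 0 50 0 0 0;3 0 75 0 0 0;4 0 95 0 0 0;4 0 112 0 0 0;4 0 121 0 0 0;4 0 126 0 0 0;4 0 126 0 0 0"

```text
time: 19.58
position: [0.585, 0.1908, 0.0292]
tool_rot: [0.627, 0.779, 0.002, 0.002]
ft_force: [0.1, 0.3, 0.7]
grip_width: 0.0785
grip_force: 0.0
```

>>> move_arm --series "0 0 0 0 0 0;0 0 0 0 0 0;0 0 0 0 0 0;0 0 0 0 0 0;0 0 0 0 0 0;0 0 0 0 0 0;0 0 0 0 0 0;0 0 0 0 0 0" --jaw 0.2 --newtons 25

```text
time: 20.25
position: [0.585, 0.1919, 0.0296]
tool_rot: [0.627, 0.779, 0.002, 0.002]
ft_force: [-0.5, -0.0, 2.8]
grip_width: 0.0454
grip_force: 25.0
```

```bash
python3 - <<'E'
from plan import *
o=robot.get_obs();q=o['q'];print(o['position'],o['grip_width'],o['grip_force'])
C=(o['position'],R.from_quat(o['tool_rot']))
# via lifted, then over stand front at z .15, lean 14
U=(C[0]+[0,0,.2],C[1]);V=tgt([.505,-.1595,.2],-3.8,13,0);D=tgt([.508,-.1595,.082],-3.8,13,0)
for X in (U,V,D): q,c=IK(*X,q);print(q,'%.0e'%c)
rows([U]);rows([V],U);rows([D],V)
E
```

```text
[0.585 0.192 0.03 ] 0.045374149497034534 24.993451237678528
[ 0.136  0.53   1.476  0.     1.13  -0.081] 6e-28
[-0.579  0.394  1.871  0.175  0.686 -0.637] 1e-17
[-0.575  0.621  1.951  0.295  0.386 -0.773] 1e-23
-0.1 1.2 -200 0 0 0
-325.8 -154.4 25.9 -12.6 -1.9 16.1
0.2 -23.6 115.6 0 0 0
```

>>> move_arm --series "0 0 -10 0 0 0;0 0 -35 0 0 0;0 0 -65 0 0 0;0 0 -95 0 0 0;0 0 -130 0 0 0;0 0 -165 0 0 0;0 0 -200 0 0 0;0 0 -200 0 0 0"

```text
time: 20.92
position: [0.5879, 0.1924, 0.2376]
tool_rot: [0.626, 0.779, 0.008, 0.007]
ft_force: [1.3, 0.3, 0.2]
grip_width: 0.0458
grip_force: 25.0
```

>>> move_arm --series "-32 -15 3 -1.3 0 1.6;-64 -30 5 -2.5 0 3.2;-96 -46 8 -3.8 -0.6 4.8;-130 -62 10 -5 -0.8 6.4;-163 -77 13 -6.3 -1 8;-195 -92 16 -7.5 -1.1 9.7;-228 -108 18 -8.8 -1.3 11.3;-260 -124 21 -10 -1.5 13"

```text
time: 21.58
position: [0.5175, -0.0903, 0.2074]
tool_rot: [0.709, 0.7, 0.062, 0.067]
ft_force: [0.6, -0.7, -2.0]
grip_width: 0.0457
grip_force: 25.0
```

```bash
python3 - <<'E'
from plan import *
o=robot.get_obs();print(o['q'],o['grip_width'],o['position'])
rows([tgt([.505,-.1595,.2],-3.8,13,0)])
E
```

```text
[-0.423  0.391  1.847  0.101  0.738 -0.479] 0.04567029953813414 [ 0.517 -0.09   0.207]
-69.3 -12.9 2.5 -2.6 -0.3 3.1
```

>>> move_arm --series "-14 -2.5 0.5 -0.5 0 0.6;-28 -5 1 -1 0 1.2;-42 -8 1.5 -1.6 0 1.9;-56 -10 2 -2.1 0 2.5;-69 -12 2.5 -2.6 0 3;-69 -12 2.5 -2.6 0 3"

```text
time: 22.08
position: [0.5058, -0.1597, 0.2029]
tool_rot: [0.725, 0.679, 0.079, 0.081]
ft_force: [0.9, 0.7, -1.9]
grip_width: 0.0455
grip_force: 25.0
```

```bash
python3 - <<'E'
from plan import *
o=robot.get_obs();print(o['position'])
for n in('wrist','side','top'):
    c=robot.camera(n)
    if n=='wrist': save(c,'w7.png')
    for t in ['front_seat','stand','thick_pin']: print(n,t,[(np.array(r['xyz']),round(r['p'],2)) for r in robot.tip_of(c,t)[:1]])
rows([tgt([.510,-.159,.12],-3.8,13,3.5)]);rows([tgt([.510,-.159,.085],-3.8,13,3.5)])
E
```

```text
[ 0.506 -0.16   0.203]
wrist front_seat []
wrist stand []
wrist thick_pin [(array([ 0.511, -0.161,  0.195]), 0.79)]
side front_seat []
side stand [(array([ 0.544, -0.165, -0.001]), 0.8)]
side thick_pin [(array([ 0.51 , -0.158,  0.197]), 0.8)]
top front_seat [(array([ 0.591, -0.168,  0.077]), 0.71)]
top stand [(array([ 0.548, -0.163,  0.   ]), 0.68)]
top thick_pin [(array([0.694, 0.446, 0.003]), 0.36)]
-1.7 -15.4 75.6 0 -0.4 0.1
-1.9 -23.3 109.7 0 -0.4 0.1
```

View pics/w7.png

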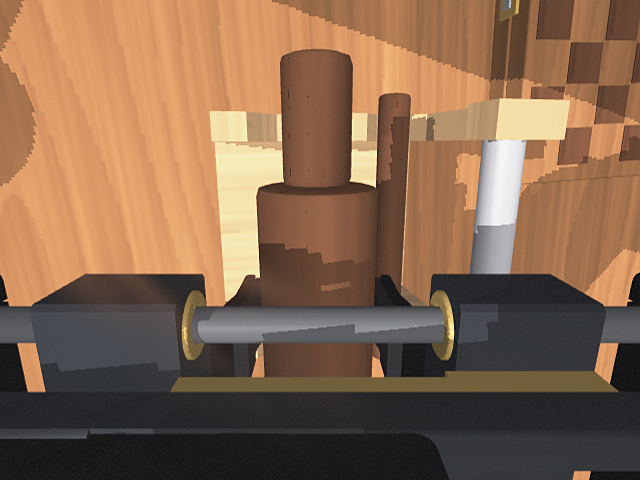

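The pin is held straight and parallel to the slim pin, which stays in its notches at columns 378–410. Lowering.

>>> move_arm --series "0 -3 12 0 0 0;0 -6 25 0 0 0;0 -9 40 0 0 0;-0.5 -12 55 0 0 0;-0.5 -15 70 0 0 0;-0.5 -18 85 0 0 0;-1 -20 97 0 0 0;-1 -20 97 0 0 0"

```text
time: 23.35
position: [0.5079, -0.1578, 0.1023]
tool_rot: [0.725, 0.68, 0.079, 0.079]
ft_force: [-0.7, -0.4, -2.4]
grip_width: 0.0459
grip_force: 25.0
```

```bash
python3 - <<'E'
from plan import *
o=robot.get_obs();print(o['ft_force'],o['position'])
c=robot.camera('side')
for t in ['thick_pin','slim_pin']: print(t,[(np.array(r['xyz']),round(r['p'],2)) for r in robot.tip_of(c,t)[:1]])
cv2.imwrite('pics/s8c.png',cv2.resize(c['img'][180:350,270:420,::-1],None,fx=3.5,fy=3.5))
rows([tgt([.510,-.160,.0784],-3.8,13,3.5)])
E
```

```text
[-0.684 -0.358 -2.405] [ 0.508 -0.158  0.102]
thick_pin [(array([ 0.51 , -0.16 ,  0.095]), 0.74)]
slim_pin [(array([ 0.587, -0.162,  0.073]), 0.79)]
-1.4 -5.1 19.4 0.1 -0.3 0.1
```

View pics/s8c.png

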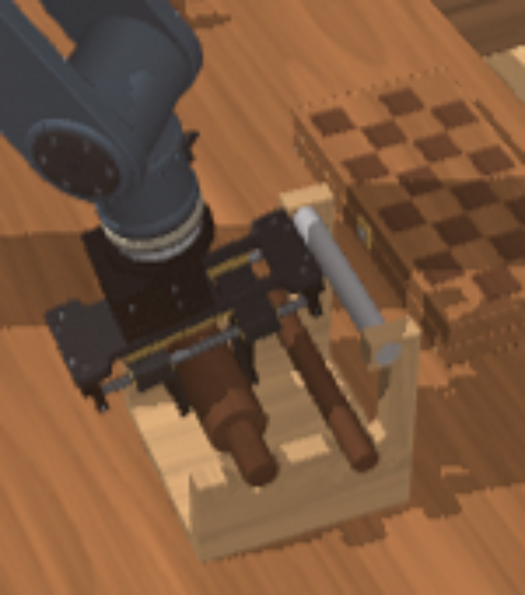

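The thick pin is straight above the front notches and the gripper end is clear of the rail. Lowering the last 20 mm gently. I have now viewed 12 pictures, over the limit of 10, so from here I'll rely on numbers only.

>>> move_arm --series "0 -1 4 0 0 0;0 -2 8 0 0 0;0 -3 11 0 0 0;0 -4 14 0 0 0;-0.5 -4.5 16.5 0 0 0;-0.5 -5 18 0 0 0;-0.5 -5 18 0 0 0"

```text
time: 24.08
position: [0.5081, -0.1589, 0.0855]
tool_rot: [0.725, 0.68, 0.08, 0.081]
ft_force: [-0.1, 0.7, -2.2]
grip_width: 0.0453
grip_force: 25.0
```

>>> move_arm --series "0 0 0.7 0 0 0;0 -0.3 1.4 0 0 0;0 -0.5 2 0 0 0;0 -0.5 2 0 0 0"

```text
time: 24.42
position: [0.5086, -0.1589, 0.0847]
tool_rot: [0.725, 0.679, 0.08, 0.082]
ft_force: [-1.0, 2.1, 6.9]
grip_width: 0.0458
grip_force: 25.0
```

Contact at the expected height. Releasing.

>>> move_arm --series "0 0 0 0 0 0;0 0 0 0 0 0;0 0 0 0 0 0;0 0 0 0 0 0;0 0 0 0 0 0" --jaw 0.75

```text
time: 24.83
position: [0.5079, -0.1588, 0.0836]
tool_rot: [0.725, 0.68, 0.08, 0.081]
ft_force: [-1.0, 0.6, -0.1]
grip_width: 0.0637
grip_force: 0.0
```

>>> move_arm --series "0 0 -10 0 0 0;0 0 -25 0 0 0;0 0 -45 0 0 0;0 0 -70 0 0 0;0 0 -100 0 0 0;0 0 -130 0 0 0;0 0 -150 0 0 0;0 0 -150 0 0 0"

```text
time: 25.5
position: [0.4752, -0.1584, 0.2344]
tool_rot: [0.724, 0.68, 0.08, 0.085]
ft_force: [0.7, 0.5, 0.1]
grip_width: 0.0651
grip_force: 0.0
```

>>> move_arm --series "40 0 0 0 0 0;80 0 0 0 0 0;120 0 0 0 0 0;160 0 0 0 0 0;200 0 0 0 0 0;200 0 0 0 0 0"

```text
time: 26.0
position: [0.485, 0.0487, 0.2303]
tool_rot: [0.722, 0.683, 0.08, 0.079]
ft_force: [-0.6, -0.4, -0.0]
grip_width: 0.0654
grip_force: 0.0
```

```bash
python3 - <<'E'
from plan import *
print(robot.get_obs()['position'])
for n in('side','top'):
    c=robot.camera(n)
    for t in ['front_seat','thick_pin','rear_seat','slim_pin','bowl','opener','chessboard','pawn_rack']: print(n,t,[(np.array(r['xyz']),round(r['p'],2)) for r in robot.tip_of(c,t)[:1]])
    if n=='top':
        im=c['img'].astype(int).max(2)
        # dark-pixel ends along each seat's axis line
        S=np.array([.549,-.163]);A=np.radians(-3.7);X=np.array([np.cos(A),np.sin(A)]);Y=np.array([-X[1],X[0]])
        for nm,x,z in(('thick',-.04,.088),('slim',.04,.0866)):
            P=[];
            for y in np.linspace(-.13,.13,131):
                prof=[dx for dx in np.linspace(-.035,.035,71) if (lambda u:im[int(round(u[1])),int(round(u[0]))])(proj(c,np.r_[S+(x+dx)*X+y*Y,z])[0])<95]
                if len(prof)>3:P.append((y,np.mean(prof)))
            P=np.array(P);print(nm,'y span',P[0,0],P[-1,0],'x fit slope/offset',np.polyfit(P[:,0],P[:,1],1))
E
```

```text
[0.485 0.049 0.23 ]
side front_seat [(array([ 0.506, -0.16 ,  0.076]), 0.77)]
side thick_pin [(array([ 0.509, -0.159,  0.078]), 0.57)]
side rear_seat [(array([ 0.584, -0.165,  0.078]), 0.66)]
side slim_pin [(array([ 0.594, -0.162,  0.07 ]), 0.66)]
side bowl [(array([ 0.31 , -0.362,  0.002]), 0.76)]
side opener [(array([ 0.387,  0.417, -0.003]), 0.63)]
side chessboard [(array([ 0.799,  0.   , -0.002]), 0.57)]
side pawn_rack [(array([0.691, 0.445, 0.004]), 0.7)]
top front_seat [(array([ 0.508, -0.16 ,  0.075]), 0.85)]
top thick_pin []
top rear_seat [(array([ 0.591, -0.164,  0.078]), 0.68)]
top slim_pin [(array([ 0.59 , -0.167,  0.08 ]), 0.75)]
top bowl [(array([ 0.311, -0.363,  0.003]), 0.9)]
top opener [(array([0.385, 0.414, 0.001]), 0.55)]
top chessboard [(array([0.798, 0.008, 0.003]), 0.78)]
top pawn_rack [(array([0.691, 0.449, 0.   ]), 0.75)]
thick y span -0.098 0.13 x fit slope/offset [-0.032  0.001]
slim y span -0.096 0.1 x fit slope/offset [-0.013 -0.   ]
```

```bash
python3 -c "
from rig import robot
print(robot.hand_in())"
```

```text
the job is handed in; nothing more can be done
None
```

The slim pin is in the rear notches and the thick pin in the front ones, both set down gently with the bystanders unmoved as far as the cameras show; I handed in at about 27 s with no verdict returned, having viewed 12 pictures against the limit of 10.

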